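# Close up the instrument chest

## Task

Close up the small wooden instrument chest for the day: with closed fingertips push its two drawers fully home, and only after both are in, push the raised lid down until it is fully shut. Push gently: do not shove the chest along the table, tip it or lift it. Leave the loose things round it where they stand, and pick nothing up.

Things in the scene. Friction and masses are not known exactly. Their poses are not given: they have to be found in the camera images.
- chest: wooden instrument chest, loose on the table on four rubber feet, about 4.9 kg in all (4.1 to 5.7); it slides if pushed with more than roughly 20 N. Origin: centre of its underside. Its -x is the front, +y its left as one faces +x, z up. Carcass 140 mm deep (x -70 to +70), 210 mm wide (y -105 to +105), walls up to z = 86 mm; with the lid shut its top is at z = 102 mm
- left_drawer (a joint): how far the left drawer (y 2 to 100 mm in the chest frame) stands open, m: 0 fully home, grows as it comes out towards chest -x, at most 0.09, starts 0.03 to 0.055. Stiff slide, about 2 N to move, stays where it is left
- right_drawer (a joint): the same for the right drawer (y -100 to -2 mm in the chest frame)
- left_drawer_front (a point): point on the left drawer: middle of its front in y, 34 mm above the chest's underside (mid height), in the plane of the pull's outer face. The front panel is 99 mm wide and 44 mm high (z 12 to 56 mm). The pull is a steel lip 60 mm wide (y) and 8 mm high near the top (z 46 to 54 mm) standing 8 mm out of the panel; push on the lip or on the panel. Site axes are the chest's
- right_drawer_front (a point): the same point on the right drawer
- lid (a joint): lid angle, rad: 0 shut flat, grows as the front edge is raised, at most 1.6; starts 1.1 to 1.3. Stiff friction hinge: the lid stays where it is left and takes 1 to 2 N at the free edge all the way down
- lid_edge (a point): middle of the lid's free (front) edge on its outer, upper face. The lid is a board 146 mm from hinge line to free edge, 214 mm wide, 16 mm thick with its skirt. Site axes turn with the lid: z is the outward normal of the outer face, x runs from the free edge to the hinge, y along the edge
- lid_hinge (a point): middle of the hinge line, on the chest's rear upper edge (x = +70, z = 86 mm in the chest frame); the hinge line is parallel to chest y. The lid's outer face lies 16 mm off this line along the lid's normal. Axes turn with the lid
- v_block: loose bystander: plain steel V-block, 45 x 42 x 30 mm high. Origin: centre of its underside. To be left alone
- tall_bush: loose bystander: plain steel bush standing upright, 34 mm across, 22 mm high. Origin: centre of its underside. To be left alone
- block: loose bystander: plain steel gauge block standing on end, 30 x 22 x 35 mm high. Origin: centre of its underside. To be left alone
- micrometer: loose bystander: micrometer lying flat, 46 x 134 x 17 mm, long along its y. Origin: centre of its underside. To be left alone
- stapler: loose bystander: desk stapler, 34 x 130 x 43 mm high, long along its y. Origin: centre of its underside. To be left alone
- stamp: loose bystander: hand stamp standing upright, 25 x 50 x 67 mm high. Origin: centre of its underside. To be left alone

How it is judged (in metres and radians):
On the way, in this order (a step that is already met when the one before it is completed fails the run):
1. both drawers are fully home while the lid is still up (over 0.6 rad) (value of joint each of left_drawer, right_drawer below 0.004 m and value of joint lid above 0.6 rad), for 0.2 s.
2. the lid is shut (value of joint lid below 0.05 rad), for 0.2 s.
At the end, for the whole second after the job is handed in: Both drawers within 4 mm of fully home, the lid within 0.05 rad of shut, the chest level, at rest and within 30 mm of where it stood (value of joint each of left_drawer, right_drawer below 0.004 m and value of joint lid below 0.05 rad and linear speed of chest below 0.01 m/s and angle between chest's own z axis and vertical below 0.03 rad and distance of chest from where it was at the start of the episode below 0.03 m); the robot touches nothing.
It fails at once if the chest is lifted or tipped (over 10 mm or 0.1 rad) (height (world z) of chest above 0.01 m or angle between chest's own z axis and vertical above 0.1 rad).
It fails at once if the chest is shoved more than 30 mm (distance of chest from where it was at the start of the episode above 0.03 m).
It fails at once if a bystander is moved or lifted more than 25 mm (distance of any of v_block, tall_bush, block, micrometer, stapler, stamp from where it was at the start of the episode above 0.025 m).
It also fails if it takes over 61 s, if anything falls off the work surface, if the arm or the gripper's body presses on something with over 40 N, if the wrist force passes 120 N, or if a joint passes its speed limit or range.

## Robot

A 6-joint arm with a two-finger parallel gripper is mounted at the origin on a cart in front of the work surface, level with it; the furniture and walls round the work are solid. World frame = base frame: x ahead of the robot, y to its left, z up, the work surface at z = 0. Lengths are in mm, angles in degrees, forces in N, time in s.
With the tool pointing down it reaches from about 300 to 850 mm from the base axis. Payload 4.2 kg.
Tool frame: the origin (TCP) lies at the very end of the fingers, on their centre line; the grasp point (between the pads) lies 19 mm behind it (env.grip_point_offset is the distance from the TCP to the grasp point, in mm); z points along the fingers, y is the line along which they close (so a half turn about z gives the same grasp; the last joint's range is limited). The gripper opens to 91 mm and grips with 3 to 60 N. Pads are 32 mm wide; open, the fingers measure 118 mm over their backs; the gripper's body (76 mm by 178 mm) begins 60 mm behind the grasp point.
Start: joints at [-67.437, 18.312, 89.639, -0, 72.044, -1.146], TCP at [231.207, -526.485, 213.976] pointing down, gripper open.
Joint ranges: [-177.97, 177.97], [-48.28, 115.42], [12.27, 149.76], [-77.06, 257.06], [2.81, 150.46], [-146.56, 146.56]. Speed limits (degrees/s): [147.25, 147.25, 180, 180, 180, 180].

## Interface

Orientations are given as [roll, pitch, yaw] about the fixed x, y, z axes, in that order (R = Rz(yaw) Ry(pitch) Rx(roll)).
In Python, from workcell import env gives the robot as it stands. The module is installed in compiled form; this text tells all that it offers.
- The arm moves only by the tool arm_command, never from a script. Its argument "rows" is a list of rows, each an object with "delta_pos": the shift along the tool's x, y, z in mm, a list of three; "roll": the turn about the tool's z in units of 5 degrees (1.0 is 5 degrees); "jaw": the opening in per cent of the stroke, from 0 (shut) to 100 (fully open). A call has 1 to 20 rows; each row is the pose to reach, as a shift and turn from the pose commanded when the call began, along the tool's axes at that moment; what a row does not reach only later rows make up. A row lasts 1/12 s, in which the tool goes at most 41.7 mm and 7.16 degrees, less where a joint would pass 70% of its speed; a pose out of reach is approached as far as the arm can. A call with a gripper value outside its range is refused whole. The fingers move at their own pace and stop on an object; "squeeze" is the grip in N (left out, the last holds). Time passes only in rows, so rows that repeat a pose let the fingers close. It gives the time, the measured TCP pose, the force, the opening and the grip force at its end, in the units of the state.
- env.state(): the state, without advancing time (a new reading comes with each control period).
- env.grab_frame(name): name is "scene" or "top"; returns a dict with "img" (480x640x3 uint8, blue, green, red), "z_map" (480x640 float32, mm along the optical axis (not along the pixel's ray), 0 where there is no reading), "fov_y" (degrees; the focal length in pixels is half the picture's height over the tangent of half this angle, whatever the lens; pixels are square), "cx", "cy" (the principal point, pixels), "dist" ([k1, k2, p1, p2, k3] as OpenCV has them; the pictures are not rectified), "R" (3x3) and "t" (3): a world point X has camera coordinates R X + t. Camera axes: x right, y down, z forward; pixel columns grow to the right and rows downward; lengths in mm; the calibration is good to about 2 mm. A picture is of the moment at which its call begins.
- env.job_done(): hands the job in; it is judged then, once.
The state is a dict: "time_s": time; "qpos": joint angles; "qvel": joint speeds; "effort": joint torques, N m; "ee_pos": TCP position; "ee_rot": TCP orientation; "force": force on the tool from outside, world axes, zero at the start; "torque": the same for the moment, N m; "gripper_width": finger opening in mm; "gripper_force": force on a finger pad.
Only numpy, scipy, OpenCV 4.12 (cv2) and the standard library are available. Lean on these libraries where they do the work, as an engineer would, in place of code of your own. Each camera call takes 0.05 s, during which the arm holds its last target. There are 200 camera calls.

## Working session

There is one attempt and no reset: what is moved stays moved. The work goes in short steps, Python scripts to look and compute and a tool call to move; the robot and the scene stay as the last step left them, time stands still between calls to the robot, and variables do not carry over. Pictures are saved under pics/ and viewed, at most 10 in all, crops included, and the job is handed in when it is done.

Besides the shell and the picture viewer there is one more tool, called as name(argument=value, ...), one argument or row to a line, values as JSON. arm_command: Moves the arm, as the interface text tells. Its arguments: {"type":"object","properties":{"rows":{"type":"array"},"squeeze":{"type":"number"}},"required":["rows"]}

```bash
mkdir -p pics; cat > h.py <<'E'
import numpy as np, cv2
from workcell import env
def cloud(f):
    z=f["z_map"]; h,w=z.shape; fl=h/2/np.tan(np.radians(f["fov_y"]/2))
    K=np.array([[fl,0,f["cx"]],[0,fl,f["cy"]],[0,0,1]])
    v,u=np.mgrid[:h,:w]
    n=cv2.undistortPoints(np.stack([u,v],-1).reshape(-1,1,2).astype(np.float64),K,np.array(f["dist"],float)).reshape(h,w,2)
    c=np.dstack([n*z[...,None],z])
    P=(c-np.array(f["t"]).ravel())@np.array(f["R"])
    P[z==0]=np.nan
    return P
E
python3 - <<'E'
from h import *
for n in("scene","top"):
    f=env.grab_frame(n); cv2.imwrite(f"pics/{n}1.png",f["img"]); np.save(n+"1.npy",cloud(f))
    print(n,f["fov_y"],np.round(-np.array(f["R"]).T@np.array(f["t"]).ravel()))
print(env.state())
E
```

```text
scene 54.75199116151702 [167. 170. 757.]
top 57.77761690997726 [ 503. -165. 1026.]
{'time_s': 0.1, 'qpos': array([-6.74380155e+01,  1.83475063e+01,  8.96994970e+01, -1.19444107e-03,
        7.20439892e+01, -1.14666876e+00]), 'qvel': array([-0.01483824, -0.01103915, -0.15060364, -0.06318713, -0.04496913,
       -0.01173317]), 'effort': array([ 7.37928513e-04, -4.13332450e+01, -2.32510114e+01,  7.29894801e-02,
        4.22338152e-02, -5.67169241e-05]), 'ee_pos': array([ 231.01305015, -526.05740383,  213.20853688]), 'ee_rot': array([-1.79909003e+02, -6.85474307e-04,  2.37090219e+01]), 'force': array([-0.81090868,  0.38819051, -0.06806169]), 'torque': array([-0.00930734, -0.01620517, -0.02989558]), 'gripper_force': 0.0, 'gripper_width': 90.91061288101626}
```

View pics/scene1.png

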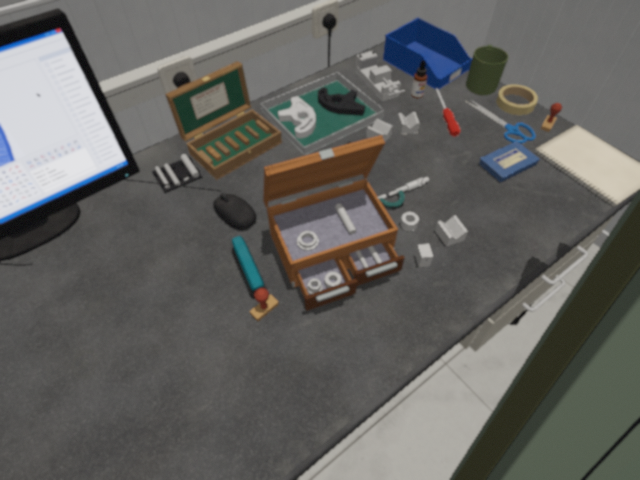

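View pics/top1.png

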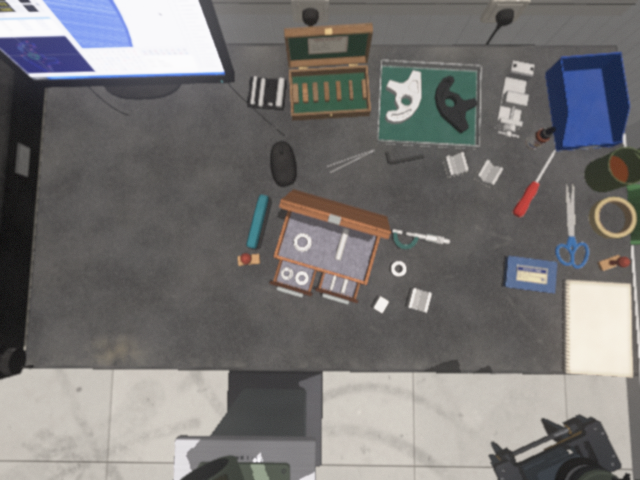

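The scene picture shows the chest at about (330,230), with its lid raised and both drawers out. The pulls are at (332,294) and (381,268).

In the top picture the pulls are at (290,292) and (336,299), and the lid edge runs from (282,197) to (390,233). The stapler is at (258,222), the stamp at (248,259) and the block at (381,304). Next I measure these.

```bash
python3 - <<'E'
from h import *
P=np.load("top1.npy")
im=cv2.imread("pics/top1.png"); hsv=cv2.cvtColor(im,cv2.COLOR_BGR2HSV)
for u,v in [(290,292),(336,299),(276,289),(301,296),(322,296),(350,302),(248,259),(381,304),(258,222),(420,299),(399,268),(282,197),(390,233),(336,208),(334,222),(280,240),(372,270)]:
    print((u,v),np.round(np.nanmedian(P[v-1:v+2,u-1:u+2],axis=(0,1))),im[v,u])
S=np.load("scene1.npy")
print("scene")
for u,v in [(332,294),(381,268),(318,298),(347,290),(366,275),(396,264),(266,198),(379,143),(267,178),(383,140),(320,185),(330,170),(345,250),(293,268),(396,228),(264,295),(424,255)]:
    print((u,v),np.round(np.nanmedian(S[v-1:v+2,u-1:u+2],axis=(0,1))))
ims=cv2.imread("pics/scene1.png")
cv2.imwrite("pics/crop.png",np.hstack([cv2.resize(im[180:320,225:425],(400*1,280)),cv2.resize(ims[130:330,230:460],(322,280))]) if 0 else cv2.resize(im[180:320,225:425],(800,560),interpolation=cv2.INTER_CUBIC))
cv2.imwrite("pics/crop2.png",cv2.resize(ims[130:310,230:450],(733,600),interpolation=cv2.INTER_CUBIC))
E
```

```text
(290, 292) [ 483. -101.   54.] [182 185 185]
(336, 299) [ 468. -203.   54.] [186 189 189]
(276, 289) [488. -64.   1.] [115 116 118]
(301, 296) [ 474. -125.   53.] [158 162 161]
(322, 296) [ 473. -172.    1.] [115 117 120]
(350, 302) [ 460. -236.   -1.] [ 92  95 102]
(248, 259) [555.  -7.  61.] [ 63  73 145]
(381, 304) [ 458. -305.   34.] [238 241 244]
(258, 222) [640. -24.  43.] [142 133  70]
(420, 299) [ 469. -397.   16.] [172 176 182]
(399, 268) [ 540. -353.    0.] [86 87 92]
(282, 197) [708. -74.   0.] [77 85 96]
(390, 233) [ 598. -295.  222.] [ 76  94 130]
(336, 208) [ 654. -198.  160.] [ 59  77 111]
(334, 222) [ 616. -192.  224.] [161 165 168]
(280, 240) [595. -79.  85.] [ 83 118 177]
(372, 270) [ 535. -289.   -0.] [ 95  98 105]
scene
(332, 294) [480. -95.  53.]
(381, 268) [ 468. -200.   53.]
(318, 298) [489. -71.  53.]
(347, 290) [ 472. -123.   51.]
(366, 275) [ 479. -172.   44.]
(396, 264) [ 460. -226.   52.]
(266, 198) [677. -98. 125.]
(379, 143) [ 590. -282.  222.]
(267, 178) [647. -89. 210.]
(383, 140) [ 592. -292.  219.]
(320, 185) [ 666. -212.   98.]
(330, 170) [ 643. -218.  153.]
(345, 250) [ 529. -163.   73.]
(293, 268) [556. -67.  69.]
(396, 228) [ 504. -265.   85.]
(264, 295) [548.   1.  60.]
(424, 255) [ 448. -292.   35.]
```

View pics/crop.png

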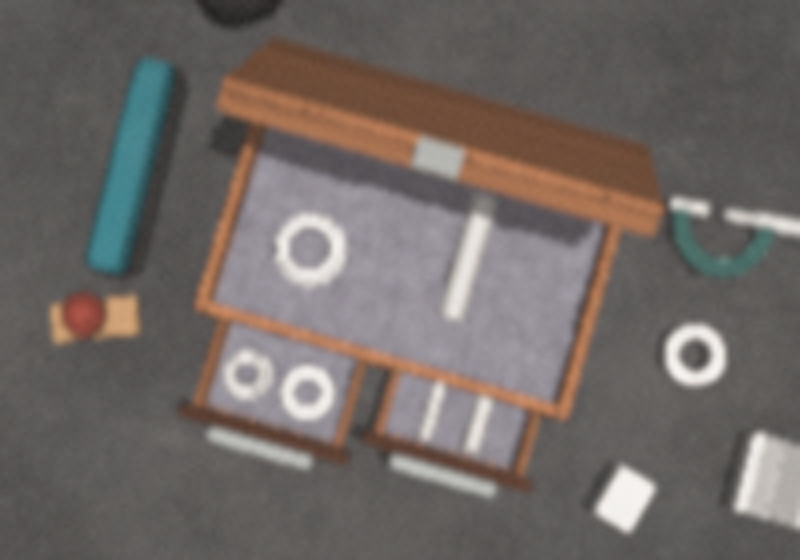

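View pics/crop2.png

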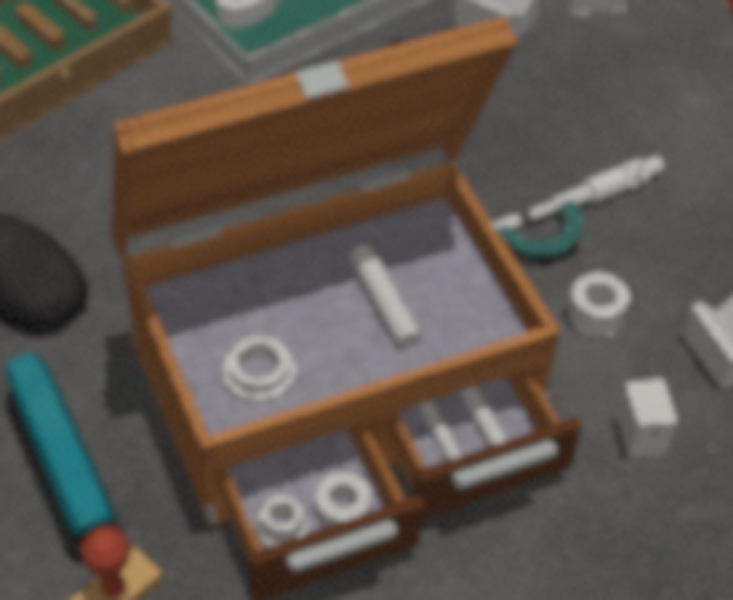

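The crops show the front rim running from (200,305) to (565,412) in the top crop, with both drawers out. The lips are centred at crop (260,448) and (443,475). Nothing stands in front of the drawers, and the block is clear to the right.

```bash
python3 - <<'E'
from h import *
f=env.grab_frame("top"); P=cloud(f)
fl=240/np.tan(np.radians(f["fov_y"]/2)); K=np.array([[fl,0,f["cx"]],[0,fl,f["cy"]],[0,0,1]])
R=np.array(f["R"]);C=-R.T@np.array(f["t"]).ravel()
def ray(cu,cv,z):
    n=cv2.undistortPoints(np.array([[[225+cu/4-.375,180+cv/4-.375]]]),K,np.array(f["dist"],float))[0,0]
    d=R.T@np.array([n[0],n[1],1]); return C+d*(z-C[2])/d[2]
FL,FR=ray(199,307,86),ray(563,416,86)
w=FL-FR; yaw=np.arctan2(-w[0],w[1]); print("front rim",FL,FR,np.linalg.norm(w),"yaw",np.degrees(yaw))
c,s=np.cos(yaw),np.sin(yaw); ex=np.array([c,s,0]);ey=np.array([-s,c,0])
O=(FL+FR)/2+70*ex; O[2]=0; print("chest",O)
loc=lambda p:np.round([(p-O)@ex,(p-O)@ey,p[2]],1)
for n,a in dict(Llip=(258,452),Rlip=(441,479)).items():
    p=ray(*a,54);print(n,np.round(p),loc(p))
for a in [(218,100),(662,230),(440,160)]:
    v,u=int(180+a[1]/4),int(225+a[0]/4); print("lidedge",loc(np.nanmedian(P[v-2:v+3,u-2:u+3],axis=(0,1))))
# all points in chest frame above 95: lid plane
Q=(P-O)@np.array([ex,ey,[0,0,1]]).T
m=(abs(Q[...,1])<95)&(abs(Q[...,0]-60)<90)&(Q[...,2]>115)&(Q[...,2]<260)
q=Q[m]; print(len(q))
o=q[q[:,2]<205]; k=np.polyfit(o[:,2],o[:,0],1); print("outer face x=",k,"angle",np.arctan2(1,-k[0]), "zmax",np.percentile(q[:,2],[90,98]))
# rim z / lip points
S=np.load("scene1.npy");T=(S-O)@np.array([ex,ey,[0,0,1]]).T
m=(abs(T[...,1])<100)&(T[...,2]>46)&(T[...,2]<56)&(T[...,0]<-80)&(T[...,0]>-160)
for sgn in(1,-1):
    q=T[m&(T[...,1]*sgn>0)]; print("scene lip min x",np.percentile(q[:,0],[2,10,50]))
E
```

```text
front rim [559.45241868 -67.89048798  86.        ] [ 502.81786449 -264.448873     86.        ] 204.55481282128198 yaw -16.073328517828763
chest [ 598.39871149 -185.55039678    0.        ]
Llip [481. -99.  54.] [-136.5   50.8   54. ]
Rlip [ 468. -200.   54.] [-121.6  -50.5   54. ]
lidedge [ 48.1 136.1   6.7]
lidedge [  52.4 -137.3    0.9]
lidedge [ 22.8  -1.9 224.8]
1942
outer face x= [ -0.37968176 117.44216597] angle 1.2079274323443476 zmax [226.29654055 228.07763062]
scene lip min x [-140.63281546 -139.58264973 -132.21510809]
scene lip min x [-126.28697425 -125.30952118 -117.53986171]
```

arm_command(
  rows=[
    {"delta_pos": [90, -78, 0], "roll": 2, "jaw": 0},
    {"delta_pos": [90, -78, 0], "roll": 2, "jaw": 0},
    {"delta_pos": [90, -78, 0], "roll": 2, "jaw": 0},
    {"delta_pos": [368, -319, 0], "roll": 7.95, "jaw": 0},
    {"delta_pos": [368, -319, 0], "roll": 7.95, "jaw": 0},
    {"delta_pos": [368, -319, 0], "roll": 7.95, "jaw": 0},
    {"delta_pos": [368, -319, 0], "roll": 7.95, "jaw": 0},
    {"delta_pos": [368, -319, 0], "roll": 7.95, "jaw": 0},
    {"delta_pos": [368, -319, 0], "roll": 7.95, "jaw": 0},
    {"delta_pos": [368, -319, 0], "roll": 7.95, "jaw": 0},
    {"delta_pos": [368, -319, 0], "roll": 7.95, "jaw": 0},
    {"delta_pos": [368, -319, 0], "roll": 7.95, "jaw": 0},
    {"delta_pos": [368, -319, 0], "roll": 7.95, "jaw": 0},
    {"delta_pos": [368, -319, 0], "roll": 7.95, "jaw": 0},
    {"delta_pos": [368, -319, 0], "roll": 7.95, "jaw": 0},
    {"delta_pos": [368, -319, 0], "roll": 7.95, "jaw": 0},
  ],
)

```text
time_s: 1.48
ee_pos: [439.3, -87.4, 213.7]
ee_rot: [180.0, 0.0, -16.1]
force: [-0.2, 0.0, -0.1]
gripper_width: 0.1
gripper_force: 0.0
```

arm_command(
  rows=[
    {"delta_pos": [0, 0, 40], "roll": 0, "jaw": 0},
    {"delta_pos": [0, 0, 80], "roll": 0, "jaw": 0},
    {"delta_pos": [0, 0, 120], "roll": 0, "jaw": 0},
    {"delta_pos": [0, 0, 150], "roll": 0, "jaw": 0},
    {"delta_pos": [0, 0, 170], "roll": 0, "jaw": 0},
    {"delta_pos": [4, 0, 170], "roll": 0, "jaw": 0},
    {"delta_pos": [8, 0, 170], "roll": 0, "jaw": 0},
    {"delta_pos": [12, 0, 170], "roll": 0, "jaw": 0},
    {"delta_pos": [16, 0, 170], "roll": 0, "jaw": 0},
    {"delta_pos": [20, 0, 170], "roll": 0, "jaw": 0},
    {"delta_pos": [24, 0, 170], "roll": 0, "jaw": 0},
    {"delta_pos": [28, 0, 170], "roll": 0, "jaw": 0},
    {"delta_pos": [32, 0, 170], "roll": 0, "jaw": 0},
    {"delta_pos": [36, 0, 170], "roll": 0, "jaw": 0},
    {"delta_pos": [40, 0, 170], "roll": 0, "jaw": 0},
  ],
)

```text
time_s: 2.73
ee_pos: [478.4, -97.5, 44.0]
ee_rot: [180.0, 0.0, -16.0]
force: [-2.3, 0.2, 2.2]
gripper_width: 0.3
gripper_force: 1.1
```

arm_command(
  rows=[
    {"delta_pos": [3, 0, 0], "roll": 0, "jaw": 0},
    {"delta_pos": [6, 0, 0], "roll": 0, "jaw": 0},
    {"delta_pos": [9, 0, 0], "roll": 0, "jaw": 0},
    {"delta_pos": [12, 0, 0], "roll": 0, "jaw": 0},
    {"delta_pos": [15, 0, 0], "roll": 0, "jaw": 0},
    {"delta_pos": [18, 0, 0], "roll": 0, "jaw": 0},
    {"delta_pos": [21, 0, 0], "roll": 0, "jaw": 0},
    {"delta_pos": [24, 0, 0], "roll": 0, "jaw": 0},
    {"delta_pos": [27, 0, 0], "roll": 0, "jaw": 0},
    {"delta_pos": [30, 0, 0], "roll": 0, "jaw": 0},
    {"delta_pos": [33, 0, 0], "roll": 0, "jaw": 0},
    {"delta_pos": [35, 0, 0], "roll": 0, "jaw": 0},
    {"delta_pos": [36, 0, 0], "roll": 0, "jaw": 0},
    {"delta_pos": [36, 0, 0], "roll": 0, "jaw": 0},
  ],
)

```text
time_s: 3.9
ee_pos: [511.4, -107.0, 43.8]
ee_rot: [180.0, 0.2, -16.0]
force: [-5.2, 2.2, 3.8]
gripper_width: 0.2
gripper_force: 2.8
```

arm_command(
  rows=[
    {"delta_pos": [2, 0, 0], "roll": 0, "jaw": 0},
    {"delta_pos": [4, 0, 0], "roll": 0, "jaw": 0},
    {"delta_pos": [6, 0, 0], "roll": 0, "jaw": 0},
    {"delta_pos": [6, 0, 0], "roll": 0, "jaw": 0},
  ],
)

```text
time_s: 4.23
ee_pos: [511.6, -107.0, 43.7]
ee_rot: [180.0, 0.9, -16.1]
force: [-16.4, 6.4, 14.8]
gripper_width: 0.1
gripper_force: 8.8
```

arm_command(
  rows=[
    {"delta_pos": [-6, 0, 0], "roll": 0, "jaw": 0},
    {"delta_pos": [-6, 0, 0], "roll": 0, "jaw": 0},
  ],
)

```text
time_s: 4.4
ee_pos: [511.4, -107.1, 43.9]
ee_rot: [180.0, 0.1, -16.0]
force: [-4.5, 2.3, 3.4]
gripper_width: 0.6
gripper_force: 2.6
```

```bash
python3 - <<'E'
from h import *
f=env.grab_frame("scene"); g=env.grab_frame("top")
a=cv2.resize(f["img"][130:330,230:460],(690,600))[:, :440]
cv2.imwrite("pics/s2.png",cv2.resize(f["img"][130:310,230:450],(733,600),interpolation=cv2.INTER_CUBIC))
cv2.imwrite("pics/t2.png",cv2.resize(g["img"][180:320,225:425],(800,560),interpolation=cv2.INTER_CUBIC))
print(env.state()["force"],env.state()["ee_pos"])
E
```

```text
[-6.47154841  2.14995432  4.90927597] [ 511.43727869 -107.14048563   43.86331943]
```

View pics/s2.png

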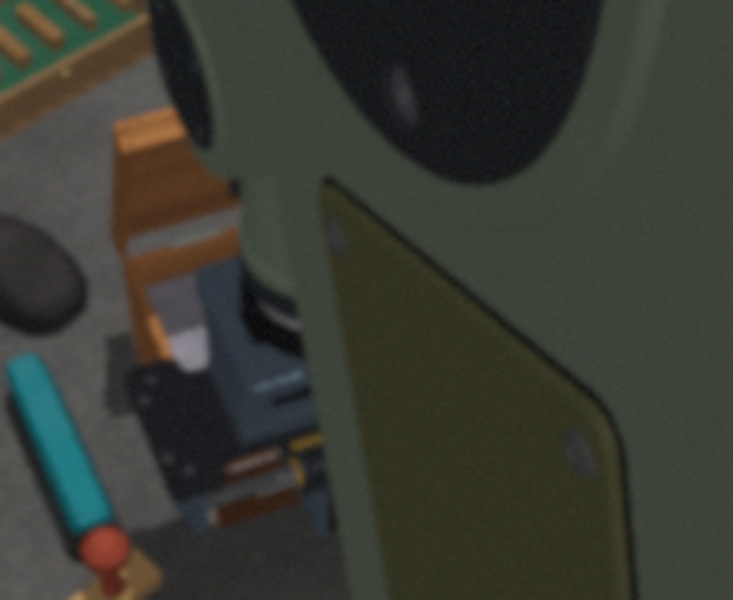

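The view is blocked by the arm, with the gripper body over the chest front at (230,400). I back off to look.

arm_command(
  rows=[
    {"delta_pos": [-30, 0, 0], "roll": 0, "jaw": 0},
    {"delta_pos": [-60, 0, 0], "roll": 0, "jaw": 0},
    {"delta_pos": [-60, 0, -30], "roll": 0, "jaw": 0},
    {"delta_pos": [-80, 0, -60], "roll": 0, "jaw": 0},
    {"delta_pos": [-100, 0, -80], "roll": 0, "jaw": 0},
    {"delta_pos": [-100, 0, -80], "roll": 0, "jaw": 0},
  ],
)

```text
time_s: 5.0
ee_pos: [417.6, -80.0, 127.6]
ee_rot: [-180.0, -0.5, -16.0]
force: [-0.0, 0.3, 0.7]
gripper_width: 0.5
gripper_force: 0.0
```

```bash
python3 - <<'E'
from h import *
f=env.grab_frame("scene"); g=env.grab_frame("top"); P=cloud(g)
cv2.imwrite("pics/t3.png",cv2.resize(g["img"][180:320,225:425],(800,560),interpolation=cv2.INTER_CUBIC))
print(env.state()["force"],env.state()["ee_pos"])
E
```

```text
[-0.15470501  0.83277554  0.2565028 ] [418.61255003 -80.35379045 124.84070236]
```

View pics/t3.png

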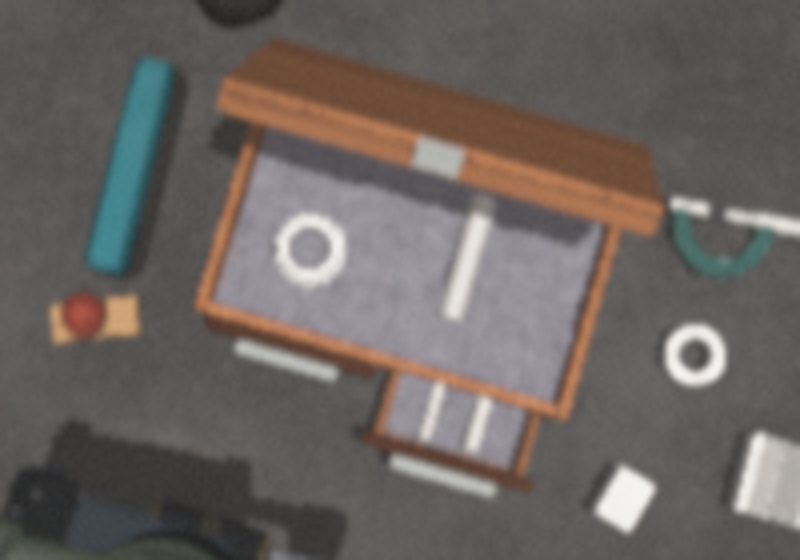

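The left drawer now looks home, with its lip at crop (286,362), and the chest has not moved. I check its position.

```bash
python3 - <<'E'
from h import *
O=np.array([598.4,-185.55,0]);y=np.radians(-16.07);c,s=np.cos(y),np.sin(y)
A=np.array([[c,s,0],[-s,c,0],[0,0,1]])
for n in("scene","top"):
    f=env.grab_frame(n); Q=(cloud(f)-O)@A.T; g=f["img"].astype(int)
    br=(g.min(2)>120)&(Q[...,2]>44)&(Q[...,2]<58)&(Q[...,0]>-150)&(Q[...,0]<-72)
    for sg in(1,-1):
        q=Q[br&(Q[...,1]*sg>0)&(abs(Q[...,1])<100)]; print(n,sg,len(q),np.round(np.percentile(q[:,0],[5,50,95]),1) if len(q) else'',np.median(q,0) if len(q) else '')
E
```

```text
scene 1 0  
scene -1 0  
top 1 104 [-87.6 -83.4 -79.6] [-83.42541535  51.91469828  53.31091684]
top -1 111 [-124.  -119.9 -115.7] [-119.93517133  -51.31654034   53.19837244]
```

The lip's outer face is at about -87 in chest x, which fits an overlay front that is fully home. The hard stop at 17 N agrees with this. Now the right drawer.

arm_command(
  rows=[
    {"delta_pos": [0, 35, 0], "roll": 0, "jaw": 0},
    {"delta_pos": [0, 70, 0], "roll": 0, "jaw": 0},
    {"delta_pos": [0, 102, 0], "roll": 0, "jaw": 0},
    {"delta_pos": [0, 102, 30], "roll": 0, "jaw": 0},
    {"delta_pos": [10, 102, 60], "roll": 0, "jaw": 0},
    {"delta_pos": [30, 102, 80], "roll": 0, "jaw": 0},
    {"delta_pos": [45, 102, 80], "roll": 0, "jaw": 0},
    {"delta_pos": [55, 102, 80], "roll": 0, "jaw": 0},
    {"delta_pos": [60, 102, 80], "roll": 0, "jaw": 0},
    {"delta_pos": [64, 102, 80], "roll": 0, "jaw": 0},
    {"delta_pos": [68, 102, 80], "roll": 0, "jaw": 0},
    {"delta_pos": [72, 102, 80], "roll": 0, "jaw": 0},
    {"delta_pos": [76, 102, 80], "roll": 0, "jaw": 0},
    {"delta_pos": [80, 102, 80], "roll": 0, "jaw": 0},
    {"delta_pos": [84, 102, 80], "roll": 0, "jaw": 0},
    {"delta_pos": [88, 102, 80], "roll": 0, "jaw": 0},
    {"delta_pos": [91, 102, 80], "roll": 0, "jaw": 0},
    {"delta_pos": [94, 102, 80], "roll": 0, "jaw": 0},
    {"delta_pos": [96, 102, 80], "roll": 0, "jaw": 0},
    {"delta_pos": [96, 102, 80], "roll": 0, "jaw": 0},
  ],
)

```text
time_s: 6.87
ee_pos: [481.9, -204.7, 44.2]
ee_rot: [180.0, -0.1, -16.0]
force: [-0.5, -0.6, -0.1]
gripper_width: 0.4
gripper_force: 0.4
```

arm_command(
  rows=[
    {"delta_pos": [2, 0, 0], "roll": 0, "jaw": 0},
    {"delta_pos": [4, 0, 0], "roll": 0, "jaw": 0},
    {"delta_pos": [4, 0, 0], "roll": 0, "jaw": 0},
  ],
)

```text
time_s: 7.12
ee_pos: [483.3, -205.1, 44.1]
ee_rot: [180.0, 0.2, -16.0]
force: [-6.2, 1.4, 5.0]
gripper_width: 0.7
gripper_force: 2.8
```

arm_command(
  rows=[
    {"delta_pos": [1, 0, 0], "roll": 0, "jaw": 0},
    {"delta_pos": [2, 0, 0], "roll": 0, "jaw": 0},
    {"delta_pos": [3, 0, 0], "roll": 0, "jaw": 0},
    {"delta_pos": [3, 0, 0], "roll": 0, "jaw": 0},
  ],
)

```text
time_s: 7.45
ee_pos: [483.4, -205.1, 44.1]
ee_rot: [-180.0, 0.5, -16.0]
force: [-10.9, 3.6, 10.1]
gripper_width: 0.7
gripper_force: 5.9
```

arm_command(
  rows=[
    {"delta_pos": [-30, 0, 0], "roll": 0, "jaw": 0},
    {"delta_pos": [-60, 0, 0], "roll": 0, "jaw": 0},
    {"delta_pos": [-60, 0, -40], "roll": 0, "jaw": 0},
    {"delta_pos": [-60, 0, -80], "roll": 0, "jaw": 0},
    {"delta_pos": [-60, 0, -120], "roll": 0, "jaw": 0},
    {"delta_pos": [-60, 0, -160], "roll": 0, "jaw": 0},
    {"delta_pos": [-60, 0, -200], "roll": 0, "jaw": 0},
    {"delta_pos": [-60, 0, -230], "roll": 0, "jaw": 0},
    {"delta_pos": [-60, 0, -230], "roll": 0, "jaw": 0},
    {"delta_pos": [-60, 0, -230], "roll": 0, "jaw": 0},
  ],
)

```text
time_s: 8.28
ee_pos: [431.5, -190.6, 276.3]
ee_rot: [179.9, -0.4, -16.0]
force: [0.2, 1.3, 0.0]
gripper_width: 0.4
gripper_force: 0.0
```

```bash
python3 - <<'E'
from h import *
O=np.array([598.4,-185.55,0]);y=np.radians(-16.07);c,s=np.cos(y),np.sin(y)
A=np.array([[c,s,0],[-s,c,0],[0,0,1]])
f=env.grab_frame("top"); Q=(cloud(f)-O)@A.T; g=f["img"].astype(int)
br=(g.min(2)>120)&(Q[...,2]>44)&(Q[...,2]<58)&(Q[...,0]>-150)&(Q[...,0]<-72)
for sg in(1,-1):
    q=Q[br&(Q[...,1]*sg>0)&(abs(Q[...,1])<100)]; print(sg,len(q),np.round(np.percentile(q[:,0],[5,50,95]),1) if len(q) else'')
cv2.imwrite("pics/t4.png",cv2.resize(f["img"][180:320,225:425],(800,560)))
print((env.state()["ee_pos"]-O)@A.T)
E
```

```text
1 106 [-87.7 -83.5 -79.5]
-1 108 [-87.5 -83.4 -79.4]
[-160.19274474  -50.84314817  274.38481088]
```

View pics/t4.png

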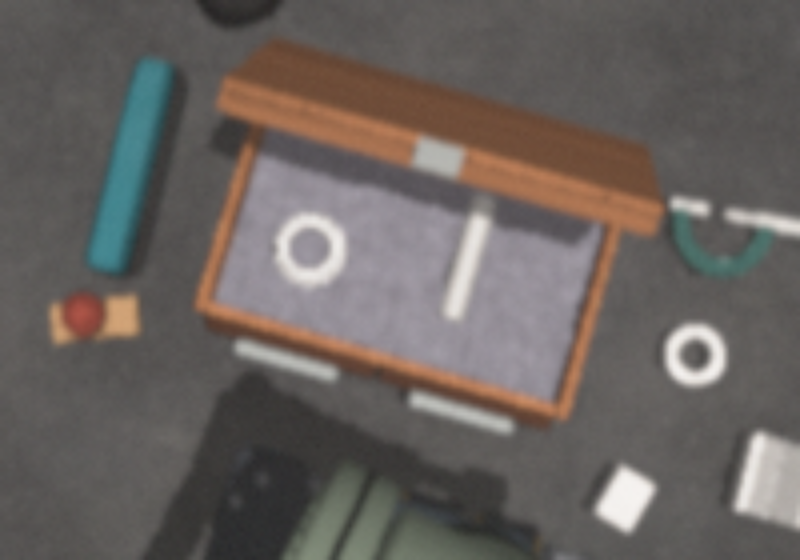

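Both drawers are home, with the lips at crop (286,360) and (462,411) on the same line, and the chest is unmoved. Now I go over and behind the lid.

arm_command(
  rows=[
    {"delta_pos": [40, -10, 0], "roll": 0, "jaw": 0},
    {"delta_pos": [80, -20, 0], "roll": 0, "jaw": 0},
    {"delta_pos": [120, -30, 0], "roll": 0, "jaw": 0},
    {"delta_pos": [160, -40, 0], "roll": 0, "jaw": 0},
    {"delta_pos": [200, -51, 0], "roll": 0, "jaw": 0},
    {"delta_pos": [235, -51, 0], "roll": 0, "jaw": 0},
    {"delta_pos": [247, -51, 0], "roll": 0, "jaw": 0},
    {"delta_pos": [247, -51, 0], "roll": 0, "jaw": 0},
    {"delta_pos": [247, -51, 20], "roll": 0, "jaw": 0},
    {"delta_pos": [247, -51, 40], "roll": 0, "jaw": 0},
    {"delta_pos": [247, -51, 61], "roll": 0, "jaw": 0},
    {"delta_pos": [247, -51, 61], "roll": 0, "jaw": 0},
    {"delta_pos": [247, -51, 61], "roll": 0, "jaw": 0},
  ],
)

```text
time_s: 9.42
ee_pos: [679.8, -208.6, 211.2]
ee_rot: [-180.0, 0.3, -16.1]
force: [-0.6, -0.4, -0.1]
gripper_width: 0.2
gripper_force: 0.0
```

```bash
python3 - <<'E'
from h import *
O=np.array([598.4,-185.55,0]);y=np.radians(-16.07);c,s=np.cos(y),np.sin(y)
A=np.array([[c,s,0],[-s,c,0],[0,0,1]])
st=env.state();p=(st["ee_pos"]-O)@A.T;print(p,st["force"],st["ee_rot"])
for r in(130,):
  for t in np.arange(1.2,-.01,-.1): print(round(t,2),np.round([88-r*np.cos(t)+16*np.sin(t)-p[0],p[2]-(86+r*np.sin(t)+16*np.cos(t))],0))
E
```

```text
[ 84.5708313    0.35638957 211.1923418 ] [-0.58270463 -0.39533323 -0.07473443] [-179.99936489    0.25836223  -16.05748524]
1.2 [-29.  -2.]
1.1 [-41.   2.]
1.0 [-53.   7.]
0.9 [-65.  13.]
0.8 [-76.  21.]
0.7 [-86.  29.]
0.6 [-95.  39.]
0.5 [-103.   49.]
0.4 [-110.   60.]
0.3 [-116.   71.]
0.2 [-121.   84.]
0.1 [-124.   96.]
-0.0 [-127.  109.]
```

Move along this arc, first to about 0.7 rad, then check the force.

arm_command(
  rows=[
    {"delta_pos": [-10, 0, 0], "roll": 0, "jaw": 0},
    {"delta_pos": [-18, 0, -1], "roll": 0, "jaw": 0},
    {"delta_pos": [-24, 0, -2], "roll": 0, "jaw": 0},
    {"delta_pos": [-29, 0, -2], "roll": 0, "jaw": 0},
    {"delta_pos": [-33, 0, -1], "roll": 0, "jaw": 0},
    {"delta_pos": [-37, 0, 0], "roll": 0, "jaw": 0},
    {"delta_pos": [-41, 0, 2], "roll": 0, "jaw": 0},
    {"delta_pos": [-45, 0, 3], "roll": 0, "jaw": 0},
    {"delta_pos": [-49, 0, 5], "roll": 0, "jaw": 0},
    {"delta_pos": [-53, 0, 7], "roll": 0, "jaw": 0},
    {"delta_pos": [-57, 0, 9], "roll": 0, "jaw": 0},
    {"delta_pos": [-61, 0, 11], "roll": 0, "jaw": 0},
    {"delta_pos": [-65, 0, 13], "roll": 0, "jaw": 0},
    {"delta_pos": [-69, 0, 16], "roll": 0, "jaw": 0},
    {"delta_pos": [-73, 0, 19], "roll": 0, "jaw": 0},
    {"delta_pos": [-76, 0, 21], "roll": 0, "jaw": 0},
    {"delta_pos": [-81, 0, 25], "roll": 0, "jaw": 0},
    {"delta_pos": [-86, 0, 29], "roll": 0, "jaw": 0},
  ],
)

```text
time_s: 10.92
ee_pos: [598.3, -185.1, 183.6]
ee_rot: [180.0, 0.0, -16.0]
force: [0.2, 0.3, 0.9]
gripper_width: 0.3
gripper_force: 0.7
```

arm_command(
  rows=[
    {"delta_pos": [-5, 0, 5], "roll": 0, "jaw": 0},
    {"delta_pos": [-9, 0, 10], "roll": 0, "jaw": 0},
    {"delta_pos": [-13, 0, 15], "roll": 0, "jaw": 0},
    {"delta_pos": [-17, 0, 20], "roll": 0, "jaw": 0},
    {"delta_pos": [-21, 0, 25], "roll": 0, "jaw": 0},
    {"delta_pos": [-24, 0, 31], "roll": 0, "jaw": 0},
    {"delta_pos": [-27, 0, 37], "roll": 0, "jaw": 0},
    {"delta_pos": [-30, 0, 42], "roll": 0, "jaw": 0},
    {"delta_pos": [-32, 0, 47], "roll": 0, "jaw": 0},
    {"delta_pos": [-34, 0, 52], "roll": 0, "jaw": 0},
    {"delta_pos": [-35, 0, 57], "roll": 0, "jaw": 0},
    {"delta_pos": [-37, 0, 62], "roll": 0, "jaw": 0},
    {"delta_pos": [-38, 0, 67], "roll": 0, "jaw": 0},
    {"delta_pos": [-38, 0, 67], "roll": 0, "jaw": 0},
  ],
)

```text
time_s: 12.08
ee_pos: [561.6, -174.5, 115.7]
ee_rot: [-180.0, 0.1, -16.0]
force: [-0.1, 1.0, 0.4]
gripper_width: 0.4
gripper_force: 0.0
```

arm_command(
  rows=[
    {"delta_pos": [-1, 0, 4], "roll": 0, "jaw": 0},
    {"delta_pos": [-2, 0, 8], "roll": 0, "jaw": 0},
    {"delta_pos": [-3, 0, 11], "roll": 0, "jaw": 0},
    {"delta_pos": [-3, 0, 13], "roll": 0, "jaw": 0},
    {"delta_pos": [-3, 0, 13], "roll": 0, "jaw": 0},
  ],
)

```text
time_s: 12.5
ee_pos: [559.1, -173.8, 103.4]
ee_rot: [180.0, 0.1, -16.0]
force: [-0.3, 1.0, -0.3]
gripper_width: 0.4
gripper_force: 0.0
```

arm_command(
  rows=[
    {"delta_pos": [0, 0, 2], "roll": 0, "jaw": 0},
    {"delta_pos": [0, 0, 4], "roll": 0, "jaw": 0},
    {"delta_pos": [0, 0, 4], "roll": 0, "jaw": 0},
  ],
)

```text
time_s: 12.75
ee_pos: [559.3, -173.9, 102.1]
ee_rot: [180.0, -0.0, -16.0]
force: [-3.9, 2.3, 12.5]
gripper_width: 0.4
gripper_force: 6.4
```

arm_command(
  rows=[
    {"delta_pos": [0, 0, 1], "roll": 0, "jaw": 0},
    {"delta_pos": [0, 0, 1], "roll": 0, "jaw": 0},
    {"delta_pos": [0, 0, 1], "roll": 0, "jaw": 0},
    {"delta_pos": [0, 0, -20], "roll": 0, "jaw": 0},
    {"delta_pos": [0, 0, -60], "roll": 0, "jaw": 0},
    {"delta_pos": [-40, 0, -90], "roll": 0, "jaw": 0},
    {"delta_pos": [-80, 0, -110], "roll": 0, "jaw": 0},
    {"delta_pos": [-120, 0, -120], "roll": 0, "jaw": 0},
    {"delta_pos": [-150, 0, -120], "roll": 0, "jaw": 0},
    {"delta_pos": [-150, 0, -120], "roll": 0, "jaw": 0},
    {"delta_pos": [-150, 0, -120], "roll": 0, "jaw": 0},
  ],
)

```text
time_s: 13.67
ee_pos: [413.7, -132.0, 220.7]
ee_rot: [180.0, -0.1, -16.0]
force: [-0.3, -0.5, -0.3]
gripper_width: 0.6
gripper_force: 0.0
```

```bash
python3 - <<'E'
from h import *
O=np.array([598.4,-185.55,0]);y=np.radians(-16.07);c,s=np.cos(y),np.sin(y)
A=np.array([[c,s,0],[-s,c,0],[0,0,1]])
f=env.grab_frame("top"); Q=(cloud(f)-O)@A.T; g=f["img"].astype(int)
m=(abs(Q[...,0])<65)&(abs(Q[...,1])<90)&(Q[...,2]<140); q=Q[m]
print(len(q),"lid z fit",np.linalg.lstsq(np.c_[q[:,:2],np.ones(len(q))],q[:,2],rcond=None)[0],np.percentile(q[:,2],[2,50,98]))
br=(g.min(2)>120)&(Q[...,2]>40)&(Q[...,2]<60)&(Q[...,0]>-150)&(Q[...,0]<-72)
for sg in(1,-1):
    q=Q[br&(Q[...,1]*sg>0)&(abs(Q[...,1])<100)]; print(sg,len(q),np.round(np.percentile(q[:,0],[5,50,95]),1) if len(q) else'')
cv2.imwrite("pics/t5.png",f["img"])
E
```

```text
5084 lid z fit [-1.94202917e-04 -1.56101015e-04  1.01413361e+02] [ 98.09324854 101.40440964 104.83413261]
1 104 [-87.5 -83.4 -79.5]
-1 109 [-87.4 -83.4 -79.4]
```

View pics/t5.png

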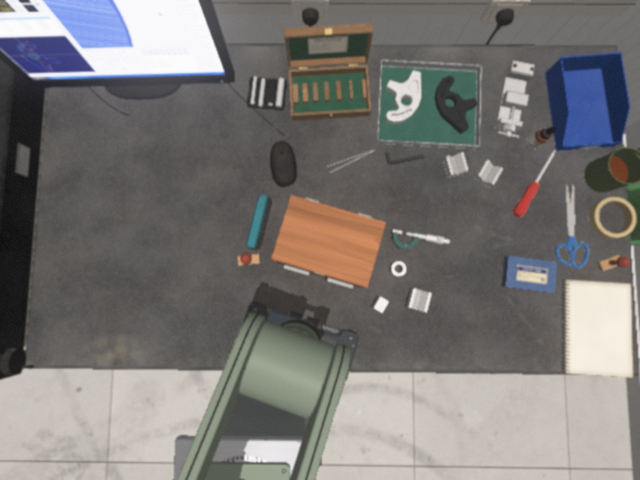

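The lid is flat (level fit at z = 101.4 mm), both lips at (296,268) and (340,282) are home, the bystanders are unmoved and the arm is clear.

```bash
python3 -c "
from workcell import env
print(env.job_done())"
```

```text
the job is handed in; nothing more can be done
None
```

The job is handed in: both drawers were pushed home first, then the lid was shut flat, with the chest and the loose things unmoved in the last picture and the arm clear; the hand-in returned no verdict.

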